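# Load the orbital shaker

## Robot

A 7-joint arm with a two-finger parallel gripper is mounted at the origin on a cart in front of the work surface, level with it; the furniture and walls round the work are solid. World frame = base frame: x ahead of the robot, y to its left, z up, the work surface at z = 0. Lengths are in m, angles in rad, forces in N, time in s.
With the tool pointing down it reaches from about 0.425 to 0.925 m from the base axis. Payload 6.8 kg.
Tool frame: the origin (TCP) lies at the very end of the fingers, on their centre line; the grasp point (between the pads) lies 19 mm behind it; z points along the fingers, y is the line along which they close (so a half turn about z gives the same grasp; the last joint's range is limited). The gripper opens to 85 mm and grips with 20 to 120 N. Pads are 22 mm wide; open, the fingers measure 114 mm over their backs; the gripper's body (76 mm by 85 mm) begins 54 mm behind the grasp point. The pads swing forward as they close: fully open they stand 13 mm farther back than shut.
Start: joints at [-1.364, 0.477, 0.022, 1.555, -0.011, 1.109, -0.083], TCP at [0.209, 0.642, 0.231] pointing down, gripper open.
Joint ranges: [-2.96, 2.96], [-0.34, 2.1], [-1.41, 1.46], [0.24, 2.44], [-1.37, 4.51], [0.17, 1.92], [-2.96, 2.96]. Speed limits (rad/s): [2.39, 2.39, 3.14, 3.14, 3.14, 3.14, 3.14].

## Interface

Orientations are given as a rotation vector (axis times angle).
In Python, from bench import get_obs, viewer, r gives the robot as it stands. The module is installed in compiled form; this text tells all that it offers.
- The arm moves only by the tool play_rows, never from a script. Its argument "commands" is a list that holds one entry, the list of rows, each a list of 5 numbers: the gripper's target within -1 to 1 (shut at 1, half-way at 0, fully open at -1), then the shift along the tool's x, y, z scaled (see below), then the turn about the tool's z scaled (see below). A call has 1 to 12 rows; each row is the pose to reach, as a shift and turn from the pose commanded when the call began, along the tool's axes at that moment; what a row does not reach only later rows make up. The controller multiplies each number of a shift by 0.2 m and each number of a turn by pi/2 rad. A row lasts 1/12 s, in which the tool goes at most 41.7 mm and 7.16 degrees, less where a joint would pass 70% of its speed; a pose out of reach is approached as far as the arm can. A call with a number of a shift or a turn outside -1 to 1 is refused whole. A call with a gripper value outside its range is refused whole. The fingers move at their own pace and stop on an object; "grip_force" is the grip in N (left out, the last holds). Time passes only in rows, so rows that repeat a pose let the fingers close. It gives the time, the measured TCP pose, the force, the opening and the grip force at its end, in the units of the state.
- get_obs(): the state, without advancing time (a new reading comes with each control period).
- viewer.grab_frame(name): name is "scene" or "top" or "wrist"; returns a dict with "pixels" (384x512x3 uint8, red, green, blue), "fovy" (degrees; the focal length in pixels is half the picture's height over the tangent of half this angle, whatever the lens; pixels are square), "cx", "cy" (the principal point, pixels), "world_to_cam" (4x4, takes a point from world to camera coordinates); the wrist camera has in their place "hand_eye" (4x4, takes a point from camera to tool coordinates, whose origin is the TCP and whose axes are the flange's). Camera axes: x right, y up, looking along -z (the intrinsics and any distortion apply to the point x, -y, -z); pixel columns grow to the right and rows downward; lengths in m; the calibration is good to about 2 mm. A picture is of the moment at which its call begins: read the wrist's pose just before it. There is no depth.
- r.hand_in(): hands the job in; it is judged then, once.
Trained networks look in a picture, given as the dict that the camera call returned (one of the last four; its "shot" number tells which), for a name from the list of things; names that differ only in an ending like _2 or _b are one class to them, and where a whole thing is asked for, a point or a joint stands for the part that bears it (a point fixed in the world has none). Each returns a list of dicts, best first, with "score" (0 to 1); they miss things now and then, are a little off and sometimes report something else, mostly with a low value. They report only what shows in the picture. A call takes as long as a camera call. They do not tell look-alikes from the thing itself.
- viewer.trace(picture, thing): "pixels" (384x512 bool, what is visible of it) and "rect" ([left, top, right, bottom] in pixels, round what is visible of it).
The state is a dict: "clock": time; "joints": joint angles; "qvel": joint speeds; "tau": joint torques, N m; "tcp_pos": TCP position; "orientation": TCP orientation; "contact_force": force on the tool from outside, world axes, zero at the start; "moment": the same for the moment, N m; "grip_width": finger opening in m; "gripper_force": force on a finger pad.
Only numpy, scipy, OpenCV 4.12 (cv2) and the standard library are available. Lean on these libraries where they do the work, as an engineer would, in place of code of your own. Each camera call takes 0.05 s, during which the arm holds its last target. There are 200 camera calls.

## Task

Load the orbital shaker: stand each of the four closed sample containers on the grey mat (the slim white-capped vial, the stout black-capped vial, the small white-lidded jar and the tall white jar) in the clamp of its own size on the platform, upright and right down on the clamp's disc. Do not tip any of them over on the way, and leave the dropper bottle and the measuring glass standing where they are.

Things in the scene. Friction and masses are not known exactly. Their poses are not given: they have to be found in the camera images.
- slim_vial_mid (a point): Slim glass vial with a white label and a white ribbed screw cap, 23 mm in diameter, 62 mm tall, closed, standing upright and loose on a thin (2 mm) grey bench mat. The point is its centre, half-way up; z is its upright axis. Once it is seated in its clamp, its lowest 21 mm are inside the clamp, so grip it above that height.
- blackcap_vial_mid (a point): Short, stout clear glass vial with a wide black screw cap, 32 mm in diameter, 50 mm tall, closed, standing upright and loose on a thin (2 mm) grey bench mat. The point is its centre, half-way up; z is its upright axis. Once it is seated in its clamp, its lowest 18 mm are inside the clamp, so grip it above that height.
- cream_jar_mid (a point): Small clear jar with white contents and a white ribbed screw lid, 45 mm in diameter, 64 mm tall, closed, standing upright and loose on a thin (2 mm) grey bench mat. The point is its centre, half-way up; z is its upright axis. Once it is seated in its clamp, its lowest 21 mm are inside the clamp, so grip it above that height.
- tall_jar_mid (a point): Largest and tallest of the four: translucent white plastic jar with a white ribbed lid, 57 mm in diameter, 98 mm tall, closed, standing upright and loose on a thin (2 mm) grey bench mat. The point is its centre, half-way up; z is its upright axis. Once it is seated in its clamp, its lowest 31 mm are inside the clamp, so grip it above that height.
- clamp_29_seat (a point): Smallest of four rigid steel clamps on the shaker's platform, for the 23 mm container: a disc with four upright strips, 29 mm between opposite strips; their tips, 21 mm above the disc, flare out by 6 mm. Point: centre of the disc's top, z up. The shaker is a fixed white box, 260 by 220 mm, with a square dark drilled steel plate on top.
- clamp_38_seat (a point): Second smallest of four rigid steel clamps on the shaker's platform, for the 32 mm container: a disc with four upright strips, 38 mm between opposite strips; their tips, 18 mm above the disc, flare out by 6 mm. Point: centre of the disc's top, z up. The plate's top is 70 mm above the bench, the discs' tops are 73 mm above it.
- clamp_51_seat (a point): Second largest of four rigid steel clamps on the shaker's platform, for the 45 mm container: a disc with four upright strips, 51 mm between opposite strips; their tips, 21 mm above the disc, flare out by 6 mm. Point: centre of the disc's top, z up. The clamps stand at the corners of a square of 110 mm, in any order; the plate reaches 55 mm beyond it.
- clamp_63_seat (a point): Largest of four rigid steel clamps on the shaker's platform, for the 57 mm container: a disc with four upright strips, 63 mm between opposite strips; their tips, 31 mm above the disc, flare out by 6 mm. Point: centre of the disc's top, z up. Shaker and clamps do not move; containers stand on the disc between the strips.
- dropper_bottle_mid (a point): Bystander: amber glass dropper bottle with a dark red rubber bulb, 27 mm in diameter, 91 mm tall, standing loose among the containers; leave it where it is. The point is its centre, half-way up.
- measuring_glass_mid (a point): Bystander: empty, open clear measuring glass, 53 mm across the rim, 56 mm tall, standing loose among the containers; leave it where it is. The point is its centre, half-way up.
Not all that is in view belongs to the job. Leave any red look-alike of the part that bears tall_jar_mid alone. What is shaped like the part that bears slim_vial_mid but green is not meant.

How it is judged:
At the end, for the whole second after the job is handed in: Each of the four containers stands in the clamp of its own size: its axis within 7 mm of the clamp's centre, its underside within 4 mm of the clamp's disc, leaning less than 0.1 rad, at rest. The dropper bottle and the measuring glass stand upright within 30 mm of where they stood (horizontal distance between slim_vial_mid and clamp_29_seat below 0.007 m and z of slim_vial_mid in the frame of clamp_29_seat between 0.027 and 0.035 m and angle between each of slim_vial_mid, blackcap_vial_mid, cream_jar_mid, tall_jar_mid's own z axis and vertical below 0.1 rad and linear speed of each of slim_vial, blackcap_vial, cream_jar, tall_jar below 0.02 m/s and horizontal distance between blackcap_vial_mid and clamp_38_seat below 0.007 m and z of blackcap_vial_mid in the frame of clamp_38_seat between 0.021 and 0.029 m and horizontal distance between cream_jar_mid and clamp_51_seat below 0.007 m and z of cream_jar_mid in the frame of clamp_51_seat between 0.028 and 0.036 m and horizontal distance between tall_jar_mid and clamp_63_seat below 0.007 m and z of tall_jar_mid in the frame of clamp_63_seat between 0.045 and 0.053 m and distance of each of dropper_bottle_mid, measuring_glass_mid from where it was at the start of the episode below 0.03 m and angle between each of dropper_bottle_mid, measuring_glass_mid's own z axis and vertical below 0.2 rad); the robot touches nothing.
It fails at once if a container was tipped over (leaning more than 0.7 rad) (angle between any of slim_vial_mid, blackcap_vial_mid, cream_jar_mid, tall_jar_mid's own z axis and vertical above 0.7 rad).
It fails at once if the dropper bottle or the measuring glass was knocked over or shoved more than 30 mm (angle between any of dropper_bottle_mid, measuring_glass_mid's own z axis and vertical above 0.7 rad or distance of any of dropper_bottle_mid, measuring_glass_mid from where it was at the start of the episode above 0.03 m).
It also fails if it takes over 115 s, if anything falls off the work surface, if the arm or the gripper's body presses on something with over 40 N, if the wrist force passes 120 N, or if a joint passes its speed limit or range.

## Working session

There is one attempt and no reset: what is moved stays moved. The work goes in short steps, Python scripts to look and compute and a tool call to move; the robot and the scene stay as the last step left them, time stands still between calls to the robot, and variables do not carry over. Pictures are saved under pics/ and viewed, at most 14 in all, crops included, and the job is handed in when it is done.

Besides the shell and the picture viewer there is one more tool, called by a JSON object that holds its "fn" and its "kwargs". play_rows: Moves the arm, as the interface text tells. Shifts and turns lie within -1 to 1; 1 stands for 0.2 m of shift or pi/2 rad of turn. Its arguments: {"type":"object","properties":{"commands":{"type":"array","items":{"type":"array","items":{"type":"array","items":{"type":"number","minimum":-1,"maximum":1}}}},"grip_force":{"type":"number"}},"required":["commands"]}

```bash
mkdir -p pics; cat > h.py <<'E'
import numpy as np, cv2
from scipy.spatial.transform import Rotation as R
from bench import get_obs, viewer, r
NAMES=["slim_vial_mid","blackcap_vial_mid","cream_jar_mid","tall_jar_mid","clamp_29_seat","clamp_38_seat","clamp_51_seat","clamp_63_seat","dropper_bottle_mid","measuring_glass_mid"]
def cam(name):
    o=get_obs(); p=viewer.grab_frame(name)
    f=192/np.tan(np.radians(p["fovy"])/2)
    if "world_to_cam" in p: C=np.linalg.inv(p["world_to_cam"])
    else:
        T=np.eye(4);T[:3,:3]=R.from_rotvec(o["orientation"]).as_matrix();T[:3,3]=o["tcp_pos"];C=T@p["hand_eye"]
    return p,f,C
def ray(p,f,C,u,v,z):
    d=C[:3,:3]@np.array([(u-p["cx"])/f,-(v-p["cy"])/f,-1]); c=C[:3,3]
    return c+d*(z-c[2])/d[2]
def proj(p,f,C,X):
    q=np.linalg.inv(C)@np.append(X,1); return p["cx"]+f*q[0]/-q[2], p["cy"]-f*q[1]/-q[2]
def save(p,n,s=1): cv2.imwrite("pics/"+n,cv2.resize(p["pixels"][:,:,::-1],None,fx=s,fy=s))
E
python3 - <<'E'
from h import *
o=get_obs();print(o)
for c in ("scene","top","wrist"):
    p,f,C=cam(c);save(p,c+"0.png",1.5)
    print(c,p["fovy"],p["cx"],p["cy"],C.round(3).tolist(),[k for k in p])
    if c!="wrist":
      for n in NAMES:
        for d in viewer.trace(p,n)[:3]: print(n,round(d["score"],2),d["rect"],int(d["pixels"].sum()))
E
```

```text
{'clock': 0.0, 'joints': array([-1.36408141,  0.4778406 ,  0.02237993,  1.55646172, -0.01150151,
        1.10931168, -0.08309641]), 'qvel': array([ 5.78595744e-04, -2.62770221e-04,  1.43530319e-03,  1.37497027e-03,
        2.13287550e-04,  2.15860202e-04, -6.45363632e-05]), 'tau': array([-3.63981826e-06, -5.96430373e+01,  1.60809148e+00, -2.81196409e+01,
        1.24729337e-02,  9.09298280e-03, -3.60543041e-06]), 'tcp_pos': array([0.20885917, 0.64123993, 0.23029502]), 'orientation': array([-4.92466214e-01, -3.10261258e+00,  2.96486177e-03]), 'contact_force': array([-0.34526793,  0.05722444,  0.45963736]), 'moment': array([ 0.00939471, -0.00593065, -0.03342704]), 'gripper_force': 0.0, 'grip_width': 0.08524644525876066}
scene 46.69152689847017 252.86882125907925 190.3261310799198 [[-0.705, 0.294, -0.645, -0.171], [-0.709, -0.303, 0.637, 0.607], [-0.008, 0.906, 0.422, 0.543], [0.0, 0.0, 0.0, 1.0]] ['pixels', 'fovy', 'cx', 'cy', 'world_to_cam', 'shot']
slim_vial_mid 0.78 [195.8, 219.1, 204.5, 247.3] 204
slim_vial_mid 0.55 [204.3, 239.7, 218.0, 265.9] 268
blackcap_vial_mid 0.55 [245.4, 22
[... 841 characters left out ...]
cream_jar_mid 0.56 [378.9, 188.1, 404.2, 213.6] 510
tall_jar_mid 0.91 [123.8, 203.5, 158.7, 231.2] 639
tall_jar_mid 0.88 [268.5, 185.0, 292.6, 212.2] 510
tall_jar_mid 0.82 [272.4, 223.6, 295.8, 243.6] 449
clamp_29_seat 0.44 [373.0, 147.8, 390.0, 164.6] 244
clamp_38_seat 0.83 [327.5, 153.4, 347.9, 173.3] 259
clamp_51_seat 0.79 [375.9, 184.3, 402.1, 212.8] 501
clamp_63_seat 0.97 [327.7, 187.1, 363.0, 221.2] 716
measuring_glass_mid 0.93 [134.9, 156.6, 155.0, 177.3] 360
wrist 62.89544278569774 255.40394428082485 192.62473186080058 [[0.309, -0.908, -0.284, 0.136], [0.951, 0.295, 0.093, 0.665], [-0.001, -0.299, 0.954, 0.374], [0.0, 0.0, 0.0, 1.0]] ['pixels', 'fovy', 'cx', 'cy', 'hand_eye', 'shot']
```

View pics/scene0.png

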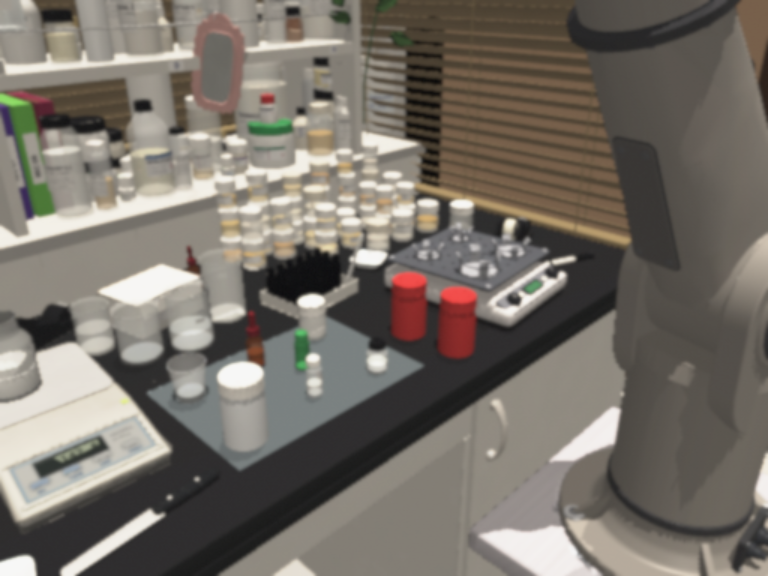

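View pics/top0.png

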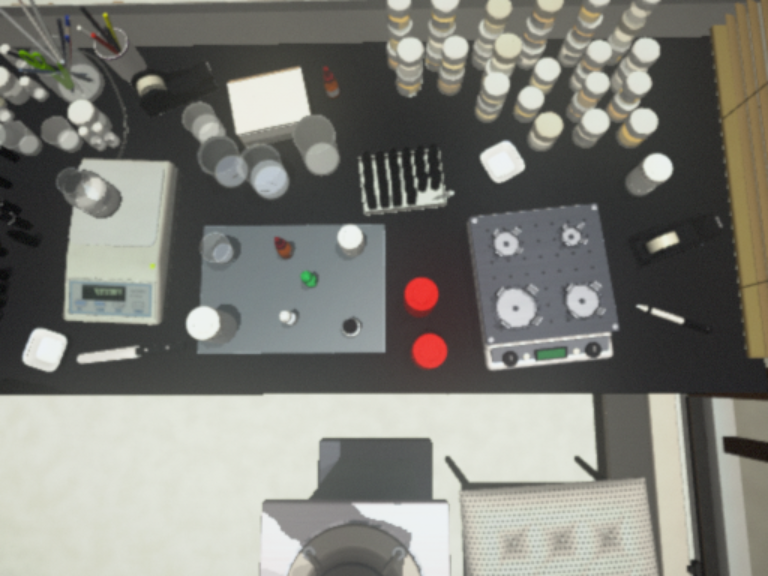

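Scene and top views: the tall jar candidates are white on the mat (top 136,215) and two red ones off it (280,197 and 287,234). The white one on the mat fits. The slim vial candidates are white (192,211) and green (206,186); the white one fits. The clamps in the top view are 63 at (344,204), 51 at (388,200), 38 at (337,161) and 29 at (381,157). Next I'll work out positions and make one enlarged crop to confirm.

```bash
cat >> h.py <<'E'
from scipy.optimize import least_squares
DIM={"slim":(.023,.062),"black":(.032,.050),"cream":(.045,.064),"tall":(.057,.098),"drop":(.027,.091),"glass":(.053,.056)}
def crect(p,f,C,xy,d,h,z0=.002):
    a=np.linspace(0,2*np.pi,40); P=[proj(p,f,C,[xy[0]+d/2*np.cos(t),xy[1]+d/2*np.sin(t),z]) for z in(z0,z0+h) for t in a]
    P=np.array(P); return np.r_[P.min(0),P.max(0)]
def fit(obs,d,h,x0,z0=.002):
    s=least_squares(lambda q:np.concatenate([crect(p,f,C,q,d,h,z0)-np.array(rc) for p,f,C,rc in obs]),x0,loss="soft_l1")
    return s.x,s.fun
E
python3 - <<'E'
from h import *
t=cam("top");s=cam("scene")
T={"black":[225,210,242.3,227.7],"cream":[224.9,153,247.8,169.6],"tall":[123.8,203.5,158.7,231.2],"glass":[134.9,156.6,155,177.3]}
S={"slim":[204.3,239.7-3,215,265.9],"black":[245.4,226.4,257.7,249.8],"cream":[200.6,199.5,216.8,228],"tall":[144.7,244,177.6,303.5],"drop":[163.2,208.2,175.2,245.7],"glass":[109.9,233.4,137.4,272.2]}
px={"slim":(192,211),"drop":(187,162)}
for n,(d,h) in DIM.items():
    for nm,o in (("top",[t+(T[n],)] if n in T else None),("scene",[s+(S[n],)])):
        if o is None: print(n,"top px",ray(*t,*px[n],h).round(3)); continue
        x,e=fit(o,d,h,[.6,.2]); print(n,nm,x.round(4),e.round(1))
c={"63":[327.7,187.1,363,221.2],"51":[375.9,184.3,402.1,212.8],"38":[327.5,153.4,347.9,173.3],"29":[373,147.8,390,164.6]}
Q={k:ray(*t,(v[0]+v[2])/2,(v[1]+v[3])/2,.08)[:2] for k,v in c.items()}
print({k:v.round(4) for k,v in Q.items()})
for a,b in(("63","51"),("38","29"),("63","38"),("51","29")): print(a,b,np.linalg.norm(Q[a]-Q[b]).round(4))
im=t[0]["pixels"][140:245,110:310,::-1]; cv2.imwrite("pics/crop1.png",cv2.resize(im,None,fx=4,fy=4,interpolation=2))
E
```

```text
slim top px [0.46  0.108 0.062]
slim scene [0.4583 0.115 ] [-0.8 -1.   0.9  0.8]
black top [0.4421 0.0052] [ 1.5  1.7 -1.9 -2. ]
black scene [0.4418 0.0075] [-1.1 -2.1  1.1  1.2]
cream top [ 0.592  -0.0016] [ 1.7 -2.2 -2.4  3.5]
cream scene [0.5904 0.0074] [-1.7 -2.2  1.9  1. ]
tall top [0.444  0.2377] [-0.   0.9  0.  -1. ]
tall scene [0.4418 0.2442] [-1.3 -1.1  1.6  0.6]
drop top px [0.58  0.118 0.091]
drop scene [0.5843 0.1266] [-1.7 -2.5  2.   1.1]
glass top [0.5816 0.2406] [-2.3 -1.6  3.9  1.8]
glass scene [0.5869 0.2426] [-0.9  1.3  1.  -1.1]
{'63': array([ 0.4718, -0.2747]), '51': array([ 0.4848, -0.3822]), '38': array([ 0.5751, -0.2602]), '29': array([ 0.5924, -0.3704])}
63 51 0.1083
38 29 0.1115
63 38 0.1043
51 29 0.1082
```

View pics/crop1.png

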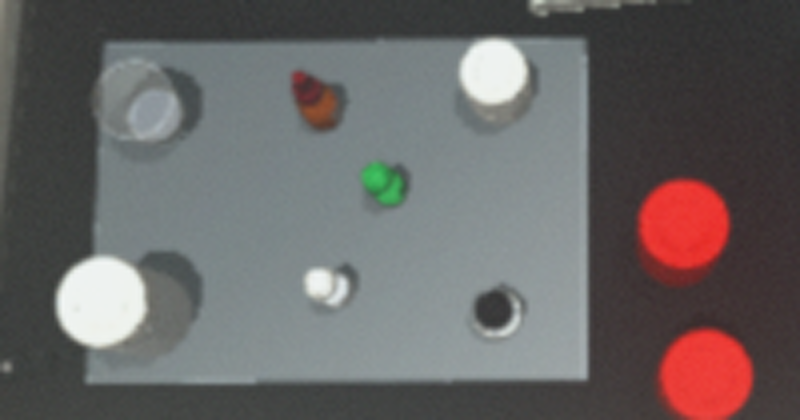

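The crop confirms the targets: tall jar (100,300), slim white vial (320,288), black-capped vial (495,310) and cream jar (493,70). The green vial and both red jars are to be left alone. I'll move above the tall jar.

{"fn": "play_rows", "kwargs": {"commands": [[[-1, -0.86, -0.77, 0, 0], [-1, -0.86, -0.77, 0, 0], [-1, -0.86, -0.77, 0, 0], [-1, -0.86, -0.77, 0, 0], [-1, -0.86, -0.77, 0, 0], [-1, -0.86, -0.77, 0, 0], [-1, -0.86, -0.77, 0, 0]]], "grip_force": 40}}

```text
clock: 1.83
tcp_pos: [0.3291, 0.4364, 0.2316]
orientation: [0.506, 3.099, -0.003]
contact_force: [-1.0, -0.5, -0.2]
grip_width: 0.0849
gripper_force: 0.0
```

{"fn": "play_rows", "kwargs": {"commands": [[[-1, -0.86, -0.77, 0, -0.2], [-1, -0.86, -0.77, 0, -0.2], [-1, -0.86, -0.77, 0, -0.2], [-1, -0.86, -0.77, 0, -0.2], [-1, -0.86, -0.77, 0, -0.2], [-1, -0.86, -0.77, 0, -0.2], [-1, -0.86, -0.77, 0, -0.2], [-1, -0.86, -0.77, 0, -0.2], [-1, -0.86, -0.77, 0, -0.2]]]}}

```text
clock: 2.58
tcp_pos: [0.4403, 0.2439, 0.2314]
orientation: [0.001, -3.142, -0.001]
contact_force: [-0.3, 1.0, 0.9]
grip_width: 0.0851
gripper_force: 0.0
```

```bash
cat >> h.py <<'E'
def axes(o=None):
    o=o or get_obs(); return R.from_rotvec(o["orientation"]).as_matrix()
def shift(X):
    "scaled tool shift from the measured tcp to world X"
    o=get_obs(); return (axes(o).T@(np.array(X)-o["tcp_pos"])/.2).round(3)
def look(n,key,x0,z0=.002,pic=None):
    w=cam("wrist"); d,h=DIM[key]
    for q in viewer.trace(w[0],n)[:3]:
        x,e=fit([w+(q["rect"],)],d,h,x0,z0); print(n,round(q["score"],2),np.round(q["rect"]),"xy",x.round(4),"res",e.round(1))
    if pic: save(w[0],pic,1.5)
E
python3 - <<'E'
from h import *
o=get_obs();print(o["clock"],o["tcp_pos"].round(4),axes(o).round(3).tolist(),o["joints"].round(2))
look("tall_jar_mid","tall",[.443,.24],pic="w1.png")
E
```

```text
2.5833 [0.4403 0.2439 0.2314] [[-1.0, -0.001, -0.0], [-0.001, 1.0, 0.001], [0.0, 0.001, -1.0]] [-0.77  0.19  0.16  1.97 -0.04  0.98  0.98]
tall_jar_mid 0.87 [222. 139. 282. 216.] xy [0.4433 0.2407] res [-1.6  0.7  1.6 -0.5]
```

View pics/w1.png

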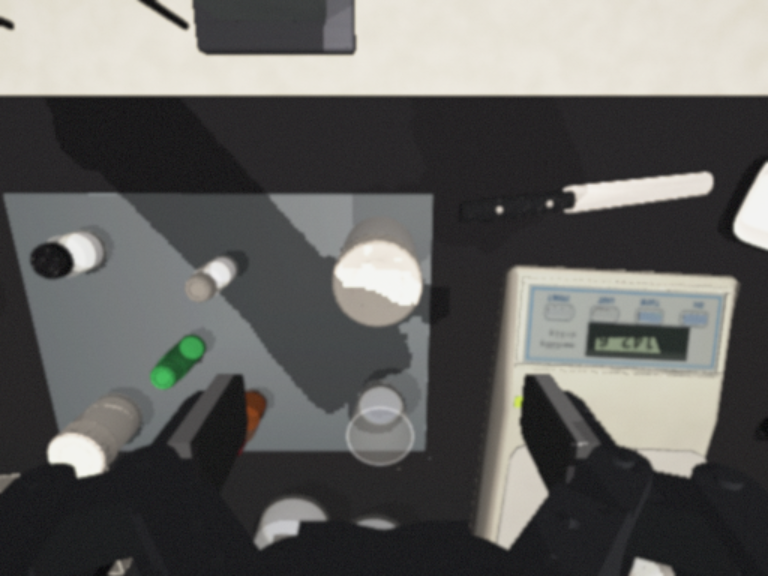

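{"fn": "play_rows", "kwargs": {"commands": [[[-1, -0.015, -0.015, 0.4, 0], [-1, -0.015, -0.015, 0.7, 0], [-1, -0.015, -0.015, 0.857, 0], [-1, -0.015, -0.015, 0.857, 0], [-1, -0.015, -0.015, 0.857, 0], [-1, -0.015, -0.015, 0.857, 0], [1, -0.015, -0.015, 0.857, 0], [1, -0.015, -0.015, 0.857, 0], [1, -0.015, -0.015, 0.857, 0], [1, -0.015, -0.015, 0.857, 0], [1, -0.015, -0.015, 0.857, 0], [1, -0.015, -0.015, 0.857, 0]]]}}

```text
clock: 3.68
tcp_pos: [0.4455, 0.2409, 0.0627]
orientation: [0.001, 3.137, 0.006]
contact_force: [-1.0, 0.3, 6.8]
grip_width: 0.0521
gripper_force: 40.8
```

{"fn": "play_rows", "kwargs": {"commands": [[[1, 0, 0, -0.1, 0], [1, 0, 0, -0.25, 0], [1, 0, 0, -0.42, 0], [1, 0, 0, -0.6, 0], [1, 0, 0, -0.75, 0], [1, -0.05, -0.08, -0.8, 0], [1, -0.1, -0.22, -0.8, 0], [1, -0.1, -0.38, -0.8, 0], [1, -0.1, -0.54, -0.8, 0], [1, -0.1, -0.7, -0.8, 0], [1, -0.1, -0.86, -0.8, 0], [1, -0.1, -1.0, -0.8, 0]]]}}

```text
clock: 4.68
tcp_pos: [0.4634, 0.0373, 0.2215]
orientation: [0.003, 3.139, 0.002]
contact_force: [-0.0, -0.6, -1.4]
grip_width: 0.0523
gripper_force: 43.3
```

{"fn": "play_rows", "kwargs": {"commands": [[[1, 0, -0.16, 0, 0], [1, 0, -0.32, 0, 0], [1, 0, -0.48, 0, 0], [1, 0, -0.64, 0, 0], [1, 0, -0.8, 0, 0], [1, 0, -0.95, 0, 0], [1, 0, -1.0, 0, 0], [1, 0, -1.0, 0, 0], [1, 0, -1.0, 0, 0]]]}}

```text
clock: 5.43
tcp_pos: [0.4635, -0.1604, 0.2208]
orientation: [0.003, 3.14, 0.001]
contact_force: [0.2, 0.4, -1.5]
grip_width: 0.0518
gripper_force: 43.3
```

```bash
python3 - <<'E'
from h import *
o=get_obs();print(o["clock"],o["tcp_pos"].round(4),o["grip_width"],o["joints"].round(2),o["contact_force"])
w=cam("wrist");save(w[0],"w2.png",1.5)
for k in("63","51","38","29"):
    for q in viewer.trace(w[0],f"clamp_{k}_seat")[:2]:
        v=q["rect"];print(k,round(q["score"],2),np.round(v),ray(*w,(v[0]+v[2])/2,(v[1]+v[3])/2,.083)[:2].round(4))
E
```

```text
5.4333 [ 0.4635 -0.1604  0.2208] 0.05180771812851477 [-0.19  0.19  0.46  2.02 -0.1   0.95  1.89] [ 0.23935475  0.39535578 -1.45221275]
63 0.82 [ 84. 152. 177. 235.] [ 0.4753 -0.2776]
51 0.62 [  0. 167.  60. 236.] [ 0.4833 -0.3739]
38 0.68 [468. 246. 510. 291.] [0.5558 0.0765]
38 0.66 [130. 264. 161. 290.] [ 0.5651 -0.2731]
29 0.65 [ 27. 280.  81. 325.] [ 0.5956 -0.3727]
```

View pics/w2.png

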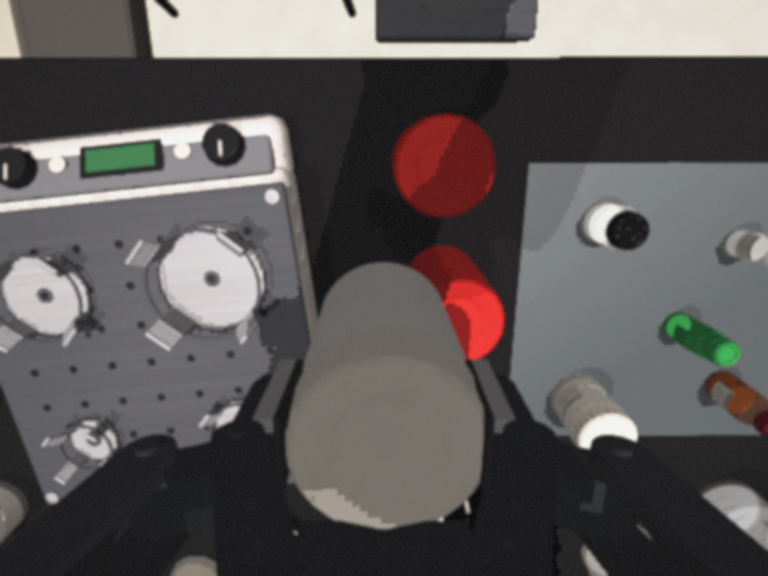

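The wrist view shows the discs' centre holes: 63 at (141,185.5), 51 at (30,196.7) and 29 at (62,293). The jar hangs upright in the grip. I'll fit the 110 mm square to these.

```bash
python3 - <<'E'
from h import *
w=cam("wrist");t=cam("top")
W={"63":(141.3,185.5),"51":(30,196.7),"29":(62,293.3)}
Q={k:ray(*w,*v,.073)[:2] for k,v in W.items()}
print({k:v.round(4) for k,v in Q.items()})
T={"63":(344.3,204.5),"51":(388,200.3),"38":(337.7,161.7),"29":(381,157.5)}
Tq={k:ray(*t,*v,.073)[:2] for k,v in T.items()};print({k:v.round(4) for k,v in Tq.items()})
def corners(q):
    c,s=np.cos(q[2]),np.sin(q[2]); a=.11*np.array([c,s]);b=.11*np.array([s,-c])
    o=np.array(q[:2]); return {"63":o,"38":o+a,"51":o+b,"29":o+a+b}
for D in (Q,Tq):
    s=least_squares(lambda q:np.concatenate([corners(q)[k]-D[k] for k in D]),[.475,-.277,.1])
    print(s.x.round(4),(s.fun*1e3).round(1),{k:v.round(4) for k,v in corners(s.x).items()})
cr=t[0]["pixels"][130:240,305:420,::-1];cv2.imwrite("pics/crop2.png",cv2.resize(cr,None,fx=5,fy=5,interpolation=2))
E
```

```text
{'63': array([ 0.4709, -0.2689]), '51': array([ 0.4824, -0.3783]), '29': array([ 0.5917, -0.3671])}
{'63': array([ 0.4718, -0.2736]), '51': array([ 0.4815, -0.3818]), '38': array([ 0.5811, -0.2618]), '29': array([ 0.5908, -0.3712])}
[ 0.471  -0.2689  0.1035] [ 0.1 -0.  -0.1 -0.1 -0.   0.1] {'63': array([ 0.471 , -0.2689]), '38': array([ 0.5804, -0.2576]), '51': array([ 0.4823, -0.3783]), '29': array([ 0.5917, -0.367 ])}
[ 0.4713 -0.2726  0.0957] [-0.5  1.   0.3 -0.3 -0.3 -0.3  0.5 -0.4] {'63': array([ 0.4713, -0.2726]), '38': array([ 0.5808, -0.2621]), '51': array([ 0.4818, -0.3821]), '29': array([ 0.5913, -0.3716])}
```

View pics/crop2.png

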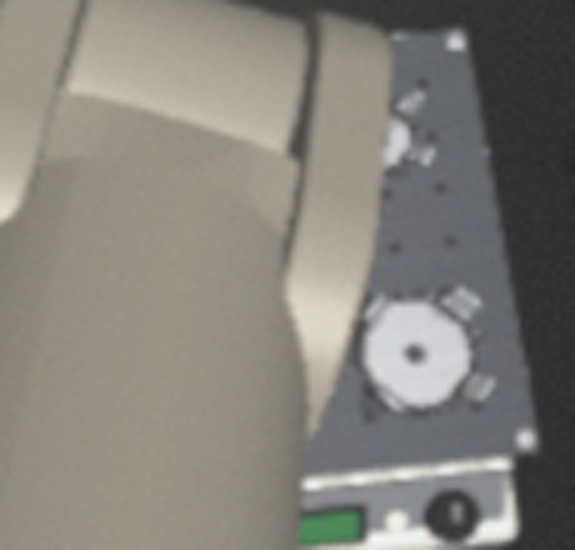

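```bash
python3 - <<'E'
from h import *
w=cam("wrist")
for q in viewer.trace(w[0],"tall_jar_mid")[:3]:
    v=q["rect"];m=q["pixels"]
    print(round(q["score"],2),np.round(v))
    if m[300,250]:
        for z0 in (.155,.161):
            print(crect(*w,[.4635,-.1604],.057,.098,z0).round(0)); x,e=fit([w+(v,)],.057,.098,[.463,-.16],z0);print(x.round(4),e.round(1))
E
```

```text
0.95 [191. 172. 322. 351.]
[184. 169. 324. 348.]
[ 0.4655 -0.1594] [-4.4 -0.2  4.4  0.3]
[180. 171. 327. 359.]
[ 0.4609 -0.1594] [-8.5 -4.9  8.5  2.8]
0.58 [273. 164. 337. 237.]
0.55 [260.  72. 324. 147.]
```

{"fn": "play_rows", "kwargs": {"commands": [[[1, -0.02, -0.12, 0, 0], [1, -0.04, -0.28, 0, 0], [1, -0.042, -0.44, 0, 0], [1, -0.042, -0.55, 0, 0], [1, -0.042, -0.55, 0.1, 0], [1, -0.042, -0.55, 0.2, 0], [1, -0.042, -0.55, 0.2, 0], [1, -0.042, -0.55, 0.2, 0]]]}}

```text
clock: 6.55
tcp_pos: [0.4711, -0.27, 0.1792]
orientation: [-0.001, -3.139, -0.001]
contact_force: [-0.3, 0.2, -1.3]
grip_width: 0.0521
gripper_force: 43.3
```

```bash
python3 - <<'E'
from h import *
o=get_obs();print(o["clock"],o["tcp_pos"].round(4),o["grip_width"],o["joints"].round(2),o["contact_force"])
w=cam("wrist");save(w[0],"w3.png",1.5)
s=cam("scene");cv2.imwrite("pics/s3.png",cv2.resize(s[0]["pixels"][100:230,240:400,::-1],None,fx=4,fy=4,interpolation=2))
E
```

```text
6.55 [ 0.4711 -0.27    0.1792] 0.05207389833724526 [ 0.01  0.35  0.49  1.95 -0.2   0.9   2.18] [-0.30454766  0.19849965 -1.30833747]
```

View pics/w3.png

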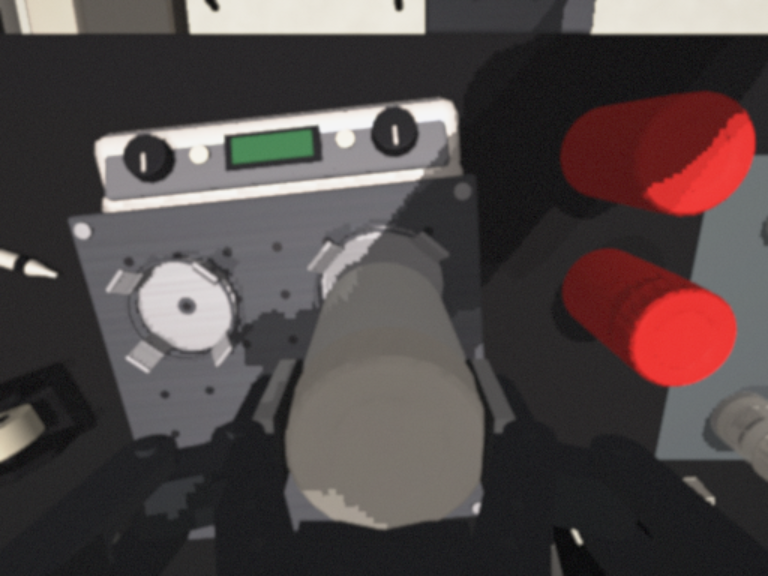

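The jar is centred over the 63 clamp (strips at about 325 and 440, jar axis at about 383). Lowering.

{"fn": "play_rows", "kwargs": {"commands": [[[1, 0, 0, 0.05, 0], [1, 0, 0, 0.1, 0], [1, 0, 0, 0.14, 0], [1, 0, 0, 0.17, 0], [1, 0, 0, 0.19, 0], [1, 0, 0, 0.21, 0], [1, 0, 0, 0.22, 0], [1, 0, 0, 0.225, 0], [1, 0, 0, 0.225, 0]]]}}

```text
clock: 7.4
tcp_pos: [0.4718, -0.2706, 0.1348]
orientation: [-0.001, -3.141, -0.0]
contact_force: [-0.5, 1.0, -2.2]
grip_width: 0.0519
gripper_force: 43.3
```

```bash
python3 - <<'E'
from h import *
w=cam("wrist")
u=(124.7,204) # hole of 51 in the picture before the descent: redo with that pose
o=get_obs();print(o["tcp_pos"],o["contact_force"])
dz=.1792-o["tcp_pos"][2]
C=w[2].copy();C[2,3]+=dz;C[:2,3]+=np.array([.4711,-.27])-o["tcp_pos"][:2]
print(ray(w[0],w[1],C,*u,.073))
E
```

```text
[ 0.47188637 -0.27067461  0.1350125 ] [-0.38795758  0.19899315 -1.37665333]
[ 0.48221002 -0.37997061  0.073     ]
```

{"fn": "play_rows", "kwargs": {"commands": [[[1, 0, 0, 0.005, 0], [1, 0, 0, 0.01, 0], [1, 0, 0, 0.015, 0], [1, 0, 0, 0.015, 0], [1, 0, 0, 0.015, 0]]]}}

```text
clock: 7.87
tcp_pos: [0.4729, -0.271, 0.1338]
orientation: [0.001, 3.139, 0.0]
contact_force: [-3.9, 1.9, 13.3]
grip_width: 0.0524
gripper_force: 44.6
```

Contact at 13 N, so the jar is seated. I'll open, rise and go to the black-capped vial.

{"fn": "play_rows", "kwargs": {"commands": [[[-1, 0, 0, 0, 0], [-1, 0, 0, 0, 0], [-1, 0, 0, 0, 0], [-1, 0, 0, 0, 0], [-1, 0, 0, 0, 0], [-1, 0, 0, -0.15, 0], [-1, 0, 0, -0.35, 0], [-1, 0, 0, -0.5, 0], [-1, 0, 0, -0.5, 0], [-1, 0, 0, -0.5, 0]]]}}

```text
clock: 8.7
tcp_pos: [0.4728, -0.2711, 0.2336]
orientation: [0.001, 3.138, -0.001]
contact_force: [-0.2, -0.0, -0.8]
grip_width: 0.0855
gripper_force: 0.0
```

```bash
python3 - <<'E'
from h import *
o=get_obs();print(o["clock"],o["tcp_pos"].round(4),o["grip_width"])
look("tall_jar_mid","tall",[.472,-.27],.073)
E
```

```text
8.7 [ 0.4728 -0.2711  0.2336] 0.0855344652767663
tall_jar_mid 0.88 [360.  62. 457. 133.] xy [ 0.4057 -0.1723] res [-29.2  -1.2   0.9  21. ]
tall_jar_mid 0.73 [357. 154. 452. 226.] xy [ 0.4584 -0.1656] res [-23.  -23.3   0.9   2.2]
tall_jar_mid 0.63 [215. 144. 294. 243.] xy [ 0.4706 -0.272 ] res [-1.6 -0.3  1.6  0.4]
```

{"fn": "play_rows", "kwargs": {"commands": [[[-1, 0.07, 0.2, 0, 0], [-1, 0.07, 0.4, 0, 0], [-1, 0.07, 0.6, 0, 0], [-1, 0.07, 0.8, 0, 0], [-1, 0.07, 1.0, 0, 0], [-1, 0.07, 1.0, 0, 0]]]}}

```text
clock: 9.3
tcp_pos: [0.457, -0.0624, 0.2302]
orientation: [0.016, -3.138, -0.004]
contact_force: [0.1, -0.2, -1.0]
grip_width: 0.0853
gripper_force: 0.0
```

{"fn": "play_rows", "kwargs": {"commands": [[[-1, 0.07, 0.2, 0, 0], [-1, 0.07, 0.38, 0, 0], [-1, 0.07, 0.38, 0, 0], [-1, 0.07, 0.38, 0, 0]]]}}

```text
clock: 9.63
tcp_pos: [0.4431, 0.0071, 0.2307]
orientation: [0.006, -3.139, 0.001]
contact_force: [-0.9, -1.4, 0.6]
grip_width: 0.0852
gripper_force: 0.0
```

```bash
python3 - <<'E'
from h import *
o=get_obs();print(o["clock"],o["tcp_pos"].round(4),axes(o).round(3).tolist())
look("blackcap_vial_mid","black",[.442,.007])
look("slim_vial_mid","slim",[.459,.112])
look("cream_jar_mid","cream",[.591,.005],pic="w4.png")
E
```

```text
9.6333 [0.4431 0.0071 0.2307] [[-1.0, -0.004, -0.003], [-0.004, 1.0, -0.0], [0.003, -0.0, -1.0]]
blackcap_vial_mid 0.71 [241. 152. 272. 184.] xy [0.4431 0.008 ] res [ 0.3 -3.1 -0.3  1.8]
slim_vial_mid 0.61 [308. 222. 335. 258.] xy [0.5296 0.0815] res [-1.7 -2.7  1.1  1.8]
slim_vial_mid 0.58 [336. 169. 370. 197.] xy [0.4585 0.112 ] res [-1.9 -4.7  1.1  2.1]
cream_jar_mid 0.96 [240. 259. 279. 318.] xy [0.5966 0.008 ] res [-0.  -0.8  0.   0.7]
```

View pics/w4.png

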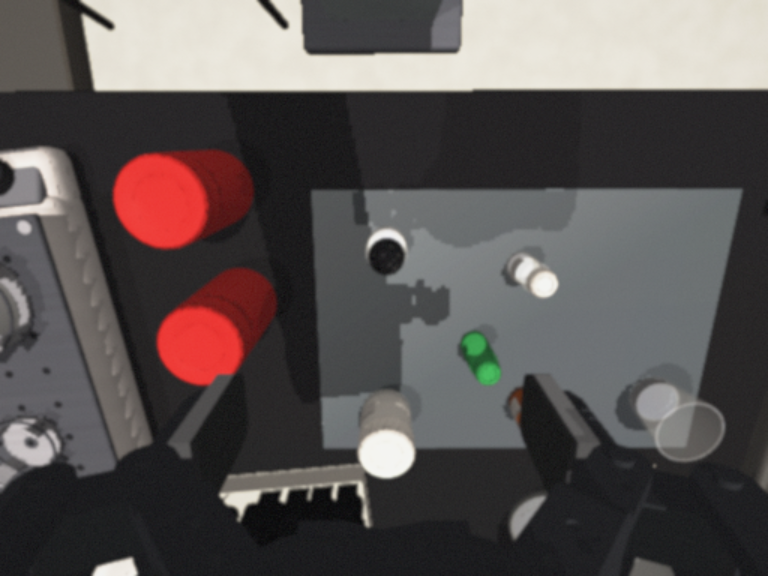

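The tall jar is seated at (.4706,-.272). The picture shows the black vial (257,167), the slim vial (355,183), the green one (320,240) to leave, and the cream jar (257,290). Grasping the black vial.

{"fn": "play_rows", "kwargs": {"commands": [[[-1, 0, 0, 0.2, 0], [-1, 0, 0, 0.4, 0], [-1, 0, 0, 0.6, 0], [-1, 0, 0, 0.75, 0], [-1, 0, 0, 0.88, 0], [-1, 0, 0, 0.95, 0], [-1, 0, 0, 0.95, 0]]]}}

```text
clock: 10.52
tcp_pos: [0.4419, 0.0044, 0.0392]
orientation: [-0.003, -3.136, 0.002]
contact_force: [-0.4, -0.3, -1.0]
grip_width: 0.0856
gripper_force: 0.0
```

{"fn": "play_rows", "kwargs": {"commands": [[[-1, 0, 0, 0.05, 0], [-1, 0, 0, 0.085, 0], [-1, 0, 0, 0.085, 0], [1, 0, 0, 0.085, 0], [1, 0, 0, 0.085, 0], [1, 0, 0, 0.085, 0], [1, 0, 0, 0.085, 0], [1, 0, 0, 0.085, 0], [1, 0, 0, 0.085, 0], [1, 0, 0, 0.085, 0], [1, 0, 0, 0.085, 0], [1, 0, 0, 0.085, 0]]]}}

```text
clock: 11.52
tcp_pos: [0.4444, 0.0057, 0.0256]
orientation: [0.001, 3.141, 0.001]
contact_force: [-1.6, 1.0, 7.4]
grip_width: 0.0285
gripper_force: 38.9
```

{"fn": "play_rows", "kwargs": {"commands": [[[1, 0, 0, -0.1, 0], [1, 0, 0, -0.25, 0], [1, 0, 0, -0.42, 0], [1, 0, 0, -0.58, 0], [1, 0, 0, -0.74, 0], [1, -0.02, -0.05, -0.88, 0], [1, -0.06, -0.15, -0.9, 0], [1, -0.12, -0.28, -0.9, 0], [1, -0.2, -0.42, -0.9, 0], [1, -0.27, -0.56, -0.9, 0], [1, -0.34, -0.7, -0.9, 0]]]}}

```text
clock: 12.43
tcp_pos: [0.5123, -0.1357, 0.2052]
orientation: [-0.0, 3.141, 0.0]
contact_force: [-0.1, 0.2, -0.4]
grip_width: 0.0291
gripper_force: 39.8
```

{"fn": "play_rows", "kwargs": {"commands": [[[1, -0.08, -0.14, 0, 0], [1, -0.16, -0.28, 0, 0], [1, -0.24, -0.42, 0, 0], [1, -0.31, -0.55, 0, 0], [1, -0.35, -0.63, 0, 0], [1, -0.35, -0.63, 0.1, 0], [1, -0.35, -0.63, 0.2, 0], [1, -0.35, -0.63, 0.2, 0], [1, -0.35, -0.63, 0.2, 0]]]}}

```text
clock: 13.18
tcp_pos: [0.5809, -0.2601, 0.1641]
orientation: [-0.001, -3.139, -0.001]
contact_force: [0.5, -0.4, -0.1]
grip_width: 0.029
gripper_force: 39.8
```

```bash
python3 - <<'E'
from h import *
o=get_obs();print(o["clock"],o["tcp_pos"].round(4),o["joints"].round(2),"to clamp38",shift([.581,-.260,.13]))
w=cam("wrist");save(w[0],"w5.png",1.5)
print("hole at",proj(*w,[.581,-.260,.073]),"29",proj(*w,[.5915,-.3695,.073]))
E
```

```text
13.1833 [ 0.5809 -0.2601  0.1641] [ 0.    0.51  0.44  1.74 -0.26  0.95  2.12] to clamp38 [-0.001  0.     0.17 ]
hole at (np.float64(255.63702457126502), np.float64(197.21163115060637)) 29 (np.float64(117.80447333331935), np.float64(209.82730668213767))
```

View pics/w5.png

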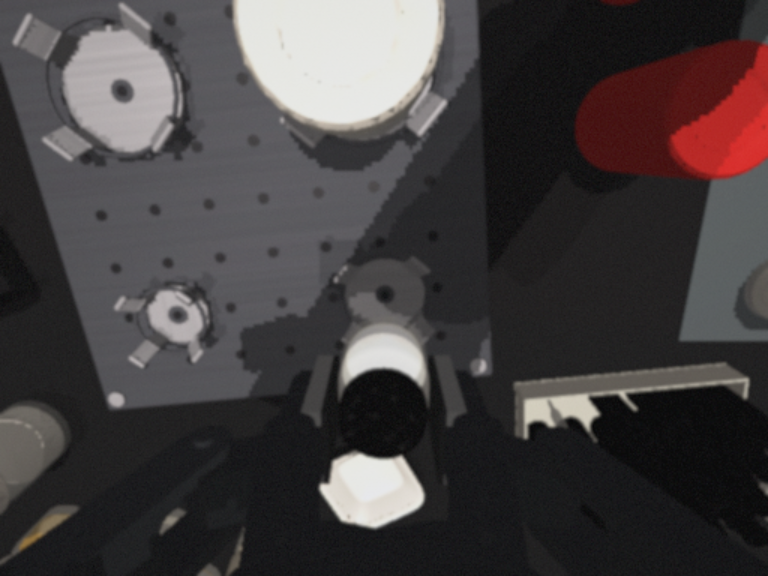

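The 38 disc's hole is at (256.7,195.3) against (255.6,197.2) predicted, and the 29 hole is at (118.7,210), so both match within 1–2 px. Lowering.

{"fn": "play_rows", "kwargs": {"commands": [[[1, 0.003, 0, 0.08, 0], [1, 0.003, 0, 0.16, 0], [1, 0.003, 0, 0.22, 0], [1, 0.003, 0, 0.26, 0], [1, 0.003, 0, 0.29, 0], [1, 0.003, 0, 0.31, 0], [1, 0.003, 0, 0.325, 0], [1, 0.003, 0, 0.335, 0], [1, 0.003, 0, 0.335, 0]]]}}

```text
clock: 13.98
tcp_pos: [0.5812, -0.2607, 0.0979]
orientation: [0.001, 3.142, 0.0]
contact_force: [-0.1, -0.6, 0.5]
grip_width: 0.029
gripper_force: 39.8
```

{"fn": "play_rows", "kwargs": {"commands": [[[1, 0, 0, 0.006, 0], [1, 0, 0, 0.012, 0], [1, 0, 0, 0.015, 0], [1, 0, 0, 0.015, 0]]]}}

```text
clock: 14.32
tcp_pos: [0.5818, -0.2609, 0.0967]
orientation: [0.001, 3.14, 0.0]
contact_force: [-3.5, 1.5, 11.1]
grip_width: 0.0291
gripper_force: 40.9
```

{"fn": "play_rows", "kwargs": {"commands": [[[-1, 0, 0, 0, 0], [-1, 0, 0, 0, 0], [-1, 0, 0, 0, 0], [-1, 0, 0, 0, 0], [-1, 0, 0, 0, 0], [-1, 0, 0, -0.15, 0], [-1, 0, 0, -0.35, 0], [-1, 0, 0, -0.55, 0], [-1, 0, 0, -0.68, 0], [-1, 0, 0, -0.68, 0]]]}}

```text
clock: 15.15
tcp_pos: [0.5842, -0.2626, 0.2375]
orientation: [0.002, 3.131, -0.005]
contact_force: [0.6, -1.0, -0.7]
grip_width: 0.0854
gripper_force: 0.0
```

```bash
python3 - <<'E'
from h import *
o=get_obs();print(o["clock"],o["tcp_pos"].round(4),o["grip_width"])
look("blackcap_vial_mid","black",[.58,-.26],.073)
E
```

```text
15.15 [ 0.5842 -0.2626  0.2375] 0.08542953500067972
blackcap_vial_mid 0.8 [239. 159. 281. 200.] xy [ 0.5811 -0.2595] res [ 2.2 -4.9 -2.2  1.7]
blackcap_vial_mid 0.33 [196.   0. 285.  85.] xy [ 0.4607 -0.2687] res [ 30.2   1.  -15.8 -28.5]
```

{"fn": "play_rows", "kwargs": {"commands": [[[-1, 0.12, 0.18, 0, 0], [-1, 0.24, 0.36, 0, 0], [-1, 0.31, 0.54, 0, 0], [-1, 0.31, 0.72, 0, 0], [-1, 0.31, 0.9, 0, 0], [-1, 0.31, 0.93, 0, 0]]]}}

```text
clock: 15.75
tcp_pos: [0.5181, -0.0671, 0.229]
orientation: [0.013, -3.138, -0.005]
contact_force: [-1.0, 0.7, -0.4]
grip_width: 0.0855
gripper_force: 0.0
```

{"fn": "play_rows", "kwargs": {"commands": [[[-1, 0.12, 0.18, 0, 0], [-1, 0.24, 0.36, 0, 0], [-1, 0.31, 0.54, 0, 0], [-1, 0.31, 0.72, 0, 0], [-1, 0.31, 0.9, 0, 0], [-1, 0.31, 0.93, 0, 0], [-1, 0.31, 0.93, 0, 0], [-1, 0.31, 0.93, 0, 0]]]}}

```text
clock: 16.42
tcp_pos: [0.4567, 0.1108, 0.2297]
orientation: [0.0, -3.139, 0.003]
contact_force: [0.8, -0.3, 0.3]
grip_width: 0.0854
gripper_force: 0.0
```

```bash
python3 - <<'E'
from h import *
o=get_obs();print(o["clock"],o["tcp_pos"].round(4))
look("slim_vial_mid","slim",[.459,.112],pic="w6.png")
E
```

```text
16.4167 [0.4567 0.1108 0.2297]
slim_vial_mid 0.9 [249. 158. 270. 187.] xy [0.4601 0.1143] res [-0.7 -2.4  0.7  1.5]
slim_vial_mid 0.75 [218. 212. 244. 247.] xy [0.5288 0.0825] res [ 0.8 -2.5 -1.   1.5]
```

View pics/w6.png

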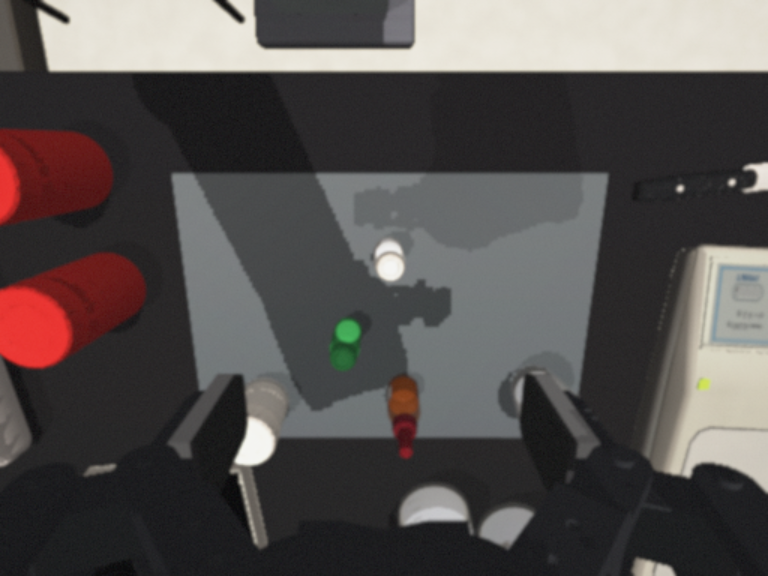

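The slim white vial is at (260,172) px, which is (.460,.113); green is at (231,230). Grasping the white one.

{"fn": "play_rows", "kwargs": {"commands": [[[-1, -0.015, 0.012, 0.2, 0], [-1, -0.015, 0.012, 0.4, 0], [-1, -0.015, 0.012, 0.58, 0], [-1, -0.015, 0.012, 0.72, 0], [-1, -0.015, 0.012, 0.82, 0], [-1, -0.015, 0.012, 0.9, 0], [-1, -0.015, 0.012, 0.9, 0]]]}}

```text
clock: 17.1
tcp_pos: [0.4585, 0.1113, 0.0481]
orientation: [-0.005, -3.136, 0.005]
contact_force: [0.4, -0.7, -0.5]
grip_width: 0.0855
gripper_force: 0.0
```

{"fn": "play_rows", "kwargs": {"commands": [[[-1, 0, 0, 0.06, 0], [-1, 0, 0, 0.1, 0], [-1, 0, 0, 0.1, 0], [1, 0, 0, 0.1, 0], [1, 0, 0, 0.1, 0], [1, 0, 0, 0.1, 0], [1, 0, 0, 0.1, 0], [1, 0, 0, 0.1, 0], [1, 0, 0, 0.1, 0], [1, 0, 0, 0.1, 0], [1, 0, 0, 0.1, 0], [1, 0, 0, 0.1, 0]]]}}

```text
clock: 18.1
tcp_pos: [0.4608, 0.1141, 0.0314]
orientation: [0.001, 3.141, 0.001]
contact_force: [-1.6, -0.5, 5.3]
grip_width: 0.021
gripper_force: 39.0
```

{"fn": "play_rows", "kwargs": {"commands": [[[1, 0, 0, -0.1, 0], [1, 0, 0, -0.25, 0], [1, 0, 0, -0.42, 0], [1, 0, 0, -0.58, 0], [1, 0, 0, -0.74, 0], [1, 0, -0.02, -0.87, 0], [1, 0, -0.1, -0.9, 0], [1, 0, -0.25, -0.9, 0], [1, 0, -0.4, -0.9, 0], [1, 0, -0.45, -0.9, 0]]]}}

```text
clock: 18.93
tcp_pos: [0.4599, 0.0197, 0.2112]
orientation: [0.008, 3.141, -0.001]
contact_force: [0.4, -0.1, 0.0]
grip_width: 0.0206
gripper_force: 39.5
```

{"fn": "play_rows", "kwargs": {"commands": [[[1, -0.06, -0.16, 0, 0], [1, -0.12, -0.32, 0, 0], [1, -0.18, -0.48, 0, 0], [1, -0.24, -0.64, 0, 0], [1, -0.3, -0.8, 0, 0], [1, -0.33, -0.95, 0, 0], [1, -0.33, -1.0, 0, 0]]]}}

```text
clock: 19.52
tcp_pos: [0.5266, -0.1811, 0.211]
orientation: [0.009, 3.141, -0.004]
contact_force: [0.4, 0.1, -0.5]
grip_width: 0.0205
gripper_force: 39.5
```

{"fn": "play_rows", "kwargs": {"commands": [[[1, -0.06, -0.16, 0, 0], [1, -0.12, -0.32, 0, 0], [1, -0.18, -0.48, 0, 0], [1, -0.24, -0.64, 0, 0], [1, -0.3, -0.8, 0, 0], [1, -0.325, -0.92, 0, 0], [1, -0.325, -0.97, 0.1, 0], [1, -0.325, -0.97, 0.2, 0], [1, -0.325, -0.97, 0.2, 0], [1, -0.325, -0.97, 0.2, 0]]]}}

```text
clock: 20.35
tcp_pos: [0.5906, -0.3686, 0.1695]
orientation: [-0.0, -3.139, -0.004]
contact_force: [-0.4, -0.2, 0.8]
grip_width: 0.0205
gripper_force: 39.5
```

```bash
python3 - <<'E'
from h import *
o=get_obs();print(o["clock"],o["tcp_pos"].round(4),o["grip_width"],o["joints"].round(2),"to clamp29",shift([.5915,-.3695,.1024]))
w=cam("wrist");save(w[0],"w7.png",1.5)
print("29",proj(*w,[.5915,-.3695,.073]),"51",proj(*w,[.482,-.3803,.073]))
E
```

```text
20.35 [ 0.5906 -0.3686  0.1695] 0.020535810356526605 [ 0.16  0.61  0.47  1.58 -0.31  1.03  2.28] to clamp29 [-0.006 -0.005  0.336]
29 (np.float64(254.27841364137947), np.float64(196.082377162794)) 51 (np.float64(238.70858539948253), np.float64(46.919655129381255))
```

View pics/w7.png

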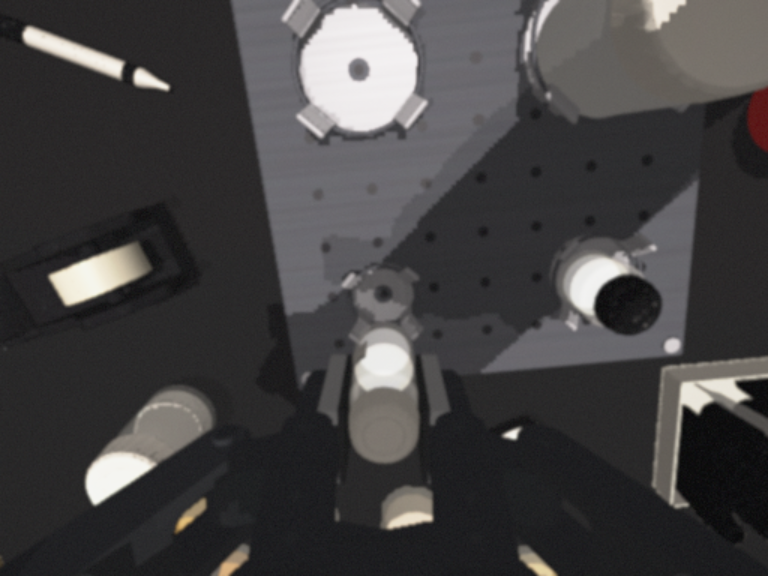

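The 29 hole is at (256,195.3) against (254.3,196.1) predicted. That is good, and the black vial stands upright at (405,195). Lowering.

{"fn": "play_rows", "kwargs": {"commands": [[[1, -0.003, -0.004, 0.08, 0], [1, -0.003, -0.004, 0.16, 0], [1, -0.003, -0.004, 0.22, 0], [1, -0.003, -0.004, 0.26, 0], [1, -0.003, -0.004, 0.285, 0], [1, -0.003, -0.004, 0.305, 0], [1, -0.003, -0.004, 0.32, 0], [1, -0.003, -0.004, 0.33, 0], [1, -0.003, -0.004, 0.33, 0]]]}}

```text
clock: 21.15
tcp_pos: [0.5917, -0.371, 0.1049]
orientation: [-0.001, -3.142, -0.0]
contact_force: [-0.2, 0.4, -0.6]
grip_width: 0.0205
gripper_force: 39.4
```

{"fn": "play_rows", "kwargs": {"commands": [[[1, 0, 0, 0.006, 0], [1, 0, 0, 0.012, 0], [1, 0, 0, 0.017, 0], [1, 0, 0, 0.017, 0]]]}}

```text
clock: 21.48
tcp_pos: [0.5919, -0.3711, 0.1025]
orientation: [0.001, 3.141, 0.0]
contact_force: [-2.7, 3.1, 6.3]
grip_width: 0.0204
gripper_force: 40.2
```

{"fn": "play_rows", "kwargs": {"commands": [[[-1, 0, 0, 0, 0], [-1, 0, 0, 0, 0], [-1, 0, 0, 0, 0], [-1, 0, 0, 0, 0], [-1, 0, 0, 0, 0], [-1, 0, 0, 0, 0], [-1, 0, 0, -0.15, 0], [-1, 0, 0, -0.35, 0], [-1, 0, 0, -0.55, 0], [-1, 0, 0, -0.68, 0], [-1, 0, 0, -0.68, 0]]]}}

```text
clock: 22.4
tcp_pos: [0.5943, -0.3736, 0.245]
orientation: [0.002, 3.132, -0.009]
contact_force: [0.1, -0.4, 0.3]
grip_width: 0.0853
gripper_force: 0.0
```

```bash
python3 - <<'E'
from h import *
o=get_obs();print(o["clock"],o["tcp_pos"].round(4),o["grip_width"])
look("slim_vial_mid","slim",[.59,-.37],.073)
E
```

```text
22.4 [ 0.5943 -0.3736  0.245 ] 0.08529898208811812
slim_vial_mid 0.64 [248. 158. 272. 195.] xy [ 0.5899 -0.3709] res [-1.7 -2.6  1.6  1.5]
```

{"fn": "play_rows", "kwargs": {"commands": [[[-1, 0, 0.18, 0, 0], [-1, 0, 0.36, 0, 0], [-1, 0, 0.54, 0, 0], [-1, 0, 0.72, 0, 0], [-1, 0, 0.9, 0, 0], [-1, 0, 0.95, 0, 0]]]}}

```text
clock: 23.0
tcp_pos: [0.5917, -0.1731, 0.235]
orientation: [0.011, -3.138, -0.007]
contact_force: [0.8, 0.9, -0.2]
grip_width: 0.0854
gripper_force: 0.0
```

{"fn": "play_rows", "kwargs": {"commands": [[[-1, 0, 0.18, 0, 0], [-1, 0, 0.36, 0, 0], [-1, 0, 0.54, 0, 0], [-1, 0, 0.72, 0, 0], [-1, 0, 0.88, 0, 0], [-1, 0, 0.94, 0, 0], [-1, 0, 0.94, 0, 0], [-1, 0, 0.94, 0, 0]]]}}

```text
clock: 23.67
tcp_pos: [0.5913, 0.0068, 0.2362]
orientation: [0.001, -3.139, 0.002]
contact_force: [-0.1, 0.2, -0.3]
grip_width: 0.085
gripper_force: 0.0
```

```bash
python3 - <<'E'
from h import *
o=get_obs();print(o["clock"],o["tcp_pos"].round(4))
look("cream_jar_mid","cream",[.594,.007],pic="w8.png")
E
```

```text
23.6667 [0.5913 0.0068 0.2362]
cream_jar_mid 0.63 [234. 146. 277. 199.] xy [0.5968 0.0063] res [-0.1  0.4  0.1 -0.4]
```

View pics/w8.png

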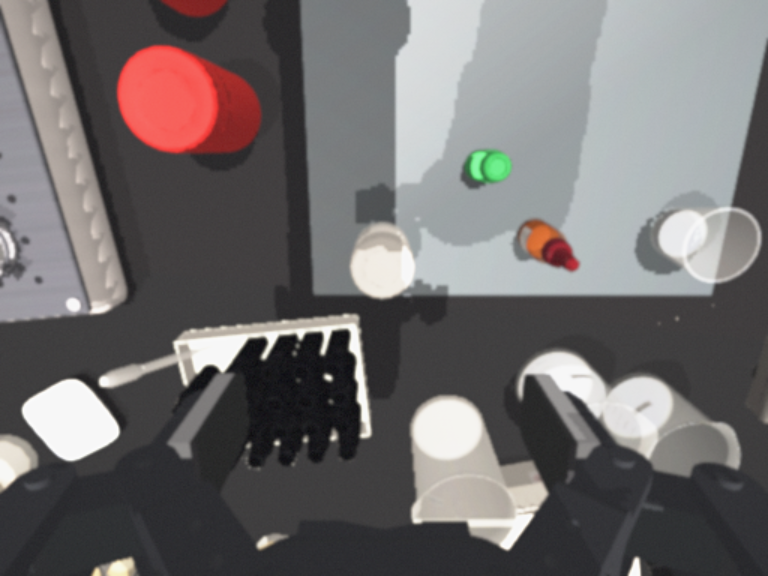

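The cream jar is at (255,172) px, which is (.596,.006). The rack starts about 5 cm behind it, so the gripper clears it. Descending.

{"fn": "play_rows", "kwargs": {"commands": [[[-1, -0.02, -0.005, 0.2, 0], [-1, -0.02, -0.005, 0.4, 0], [-1, -0.02, -0.005, 0.58, 0], [-1, -0.02, -0.005, 0.72, 0], [-1, -0.02, -0.005, 0.82, 0], [-1, -0.02, -0.005, 0.9, 0], [-1, -0.02, -0.005, 0.9, 0]]]}}

```text
clock: 24.35
tcp_pos: [0.5933, 0.0034, 0.0541]
orientation: [-0.006, -3.135, 0.003]
contact_force: [-1.1, -0.4, 0.1]
grip_width: 0.0854
gripper_force: 0.0
```

{"fn": "play_rows", "kwargs": {"commands": [[[-1, 0, 0, 0.06, 0], [-1, 0, 0, 0.12, 0], [-1, 0, 0, 0.13, 0], [1, 0, 0, 0.13, 0], [1, 0, 0, 0.13, 0], [1, 0, 0, 0.13, 0], [1, 0, 0, 0.13, 0], [1, 0, 0, 0.13, 0], [1, 0, 0, 0.13, 0], [1, 0, 0, 0.13, 0], [1, 0, 0, 0.13, 0]]]}}

```text
clock: 25.27
tcp_pos: [0.5966, 0.0059, 0.0326]
orientation: [0.001, 3.14, 0.001]
contact_force: [-1.2, -0.5, 5.5]
grip_width: 0.0401
gripper_force: 40.4
```

{"fn": "play_rows", "kwargs": {"commands": [[[1, 0, 0, -0.1, 0], [1, 0, 0, -0.25, 0], [1, 0, 0, -0.42, 0], [1, 0, 0, -0.58, 0], [1, 0, 0, -0.74, 0], [1, 0, 0, -0.88, 0], [1, 0, 0, -0.98, 0], [1, 0, 0, -1.0, 0]]]}}

```text
clock: 25.93
tcp_pos: [0.5981, 0.0059, 0.236]
orientation: [0.001, 3.134, 0.002]
contact_force: [0.6, -0.2, -1.4]
grip_width: 0.04
gripper_force: 40.8
```

{"fn": "play_rows", "kwargs": {"commands": [[[1, 0.04, -0.1, -0.05, 0], [1, 0.09, -0.25, -0.1, 0], [1, 0.14, -0.41, -0.1, 0], [1, 0.19, -0.57, -0.1, 0], [1, 0.24, -0.73, -0.1, 0], [1, 0.28, -0.88, -0.1, 0], [1, 0.28, -0.97, -0.1, 0]]]}}

```text
clock: 26.52
tcp_pos: [0.537, -0.192, 0.251]
orientation: [-0.008, -3.14, 0.001]
contact_force: [-0.4, 0.1, -0.3]
grip_width: 0.0397
gripper_force: 40.7
```

{"fn": "play_rows", "kwargs": {"commands": [[[1, 0.05, -0.16, 0, 0], [1, 0.1, -0.32, 0, 0], [1, 0.15, -0.48, 0, 0], [1, 0.2, -0.64, 0, 0], [1, 0.25, -0.8, 0, 0], [1, 0.29, -0.92, 0, 0], [1, 0.29, -0.96, 0.1, 0], [1, 0.29, -0.96, 0.25, 0], [1, 0.29, -0.96, 0.35, 0], [1, 0.29, -0.96, 0.35, 0], [1, 0.29, -0.96, 0.35, 0]]]}}

```text
clock: 27.43
tcp_pos: [0.4809, -0.3792, 0.1802]
orientation: [-0.001, -3.139, -0.002]
contact_force: [0.5, -0.5, -0.4]
grip_width: 0.0401
gripper_force: 40.7
```

```bash
python3 - <<'E'
from h import *
o=get_obs();print(o["clock"],o["tcp_pos"].round(4),o["grip_width"],o["joints"].round(2),"to clamp51",shift([.482,-.3803,.1036]))
w=cam("wrist");save(w[0],"w9.png",1.5)
print("51",proj(*w,[.482,-.3803,.073]))
E
```

```text
27.4333 [ 0.4809 -0.3792  0.1802] 0.040120400845359665 [ 0.16  0.47  0.55  1.79 -0.29  0.97  2.4 ] to clamp51 [-0.007 -0.006  0.383]
51 (np.float64(254.1566416756232), np.float64(192.42739572103523))
```

View pics/w9.png

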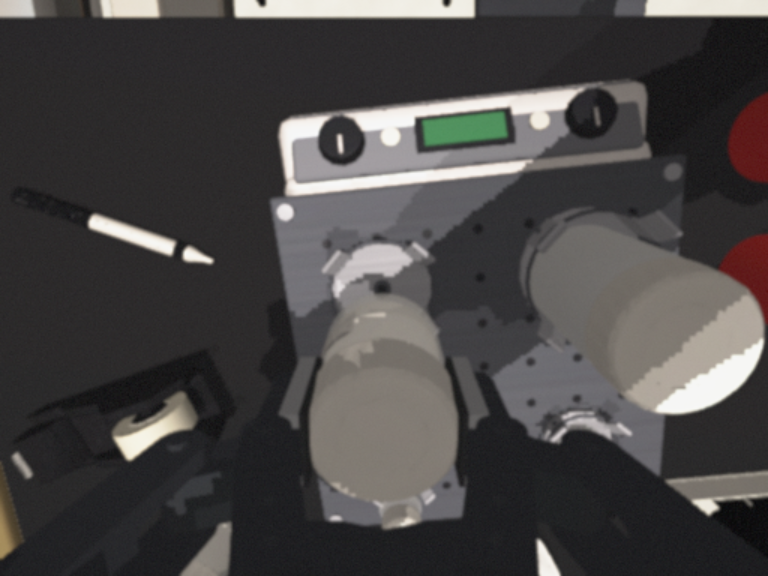

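The 51 hole is at (254.7,191.3) against (254.2,192.4) predicted. Lowering.

{"fn": "play_rows", "kwargs": {"commands": [[[1, -0.004, -0.006, 0.1, 0], [1, -0.004, -0.006, 0.18, 0], [1, -0.004, -0.006, 0.25, 0], [1, -0.004, -0.006, 0.3, 0], [1, -0.004, -0.006, 0.33, 0], [1, -0.004, -0.006, 0.35, 0], [1, -0.004, -0.006, 0.365, 0], [1, -0.004, -0.006, 0.375, 0], [1, -0.004, -0.006, 0.375, 0]]]}}

```text
clock: 28.23
tcp_pos: [0.4827, -0.3813, 0.1067]
orientation: [0.001, 3.141, -0.0]
contact_force: [-0.3, 0.2, -0.4]
grip_width: 0.0399
gripper_force: 40.7
```

{"fn": "play_rows", "kwargs": {"commands": [[[1, 0, 0, 0.006, 0], [1, 0, 0, 0.012, 0], [1, 0, 0, 0.018, 0], [1, 0, 0, 0.018, 0]]]}}

```text
clock: 28.57
tcp_pos: [0.4827, -0.3814, 0.1037]
orientation: [0.001, 3.141, -0.0]
contact_force: [-2.1, 1.5, 4.9]
grip_width: 0.0399
gripper_force: 41.4
```

Contact, so the cream jar is seated. I'll release, rise, back off toward the robot's left and take a last look.

{"fn": "play_rows", "kwargs": {"commands": [[[-1, 0, 0, 0, 0], [-1, 0, 0, 0, 0], [-1, 0, 0, 0, 0], [-1, 0, 0, 0, 0], [-1, 0, 0, 0, 0], [-1, 0, 0, 0, 0], [-1, 0, 0, -0.15, 0], [-1, 0, 0, -0.35, 0], [-1, 0, 0, -0.55, 0], [-1, 0, 0, -0.75, 0], [-1, 0, 0, -0.9, 0], [-1, 0, 0, -0.9, 0]]]}}

```text
clock: 29.57
tcp_pos: [0.4848, -0.3839, 0.2901]
orientation: [0.002, 3.132, -0.009]
contact_force: [1.4, -1.1, 1.0]
grip_width: 0.0851
gripper_force: 0.0
```

{"fn": "play_rows", "kwargs": {"commands": [[[-1, -0.1, 0.2, 0, 0], [-1, -0.1, 0.4, 0, 0], [-1, -0.1, 0.6, 0, 0], [-1, -0.1, 0.6, 0, 0], [-1, -0.1, 0.6, 0, 0]]]}}

```text
clock: 29.98
tcp_pos: [0.5033, -0.2579, 0.2825]
orientation: [0.008, -3.141, -0.002]
contact_force: [-0.8, -0.8, 0.1]
grip_width: 0.0853
gripper_force: 0.0
```

```bash
python3 - <<'E'
from h import *
o=get_obs();print(o["clock"],o["tcp_pos"].round(4),o["contact_force"])
for n,k,x in(("cream_jar_mid","cream",[.482,-.38]),("tall_jar_mid","tall",[.471,-.271]),("blackcap_vial_mid","black",[.581,-.26]),("slim_vial_mid","slim",[.59,-.37])): look(n,k,x,.073)
w=cam("wrist");save(w[0],"w10.png",1.5)
E
```

```text
29.9833 [ 0.5033 -0.2579  0.2825] [-0.83512314 -0.76700305  0.14516468]
cream_jar_mid 0.59 [101. 127. 165. 180.] xy [ 0.4834 -0.3796] res [-1.2 -0.7  2.4  0.7]
tall_jar_mid 0.97 [211. 109. 276. 184.] xy [ 0.4698 -0.2717] res [-2.4  0.1  2.4  0. ]
tall_jar_mid 0.94 [340.  34. 420. 101.] xy [ 0.4112 -0.1647] res [-19.8  -1.4   1.   12.3]
tall_jar_mid 0.64 [341. 124. 420. 186.] xy [ 0.473 -0.155] res [-15.2 -11.5   1.1   2.1]
blackcap_vial_mid 0.85 [243. 218. 273. 257.] xy [ 0.5798 -0.2605] res [ 0.2 -3.1 -0.2  2. ]
slim_vial_mid 0.83 [154. 229. 177. 260.] xy [ 0.5811 -0.358 ] res [-1.6 -9.2 10.3  2.5]
slim_vial_mid 0.71 [498. 166. 510. 182.] xy [ 0.4976 -0.0314] res [-49.8 -15.9   1.5   2.6]
```

View pics/w10.png

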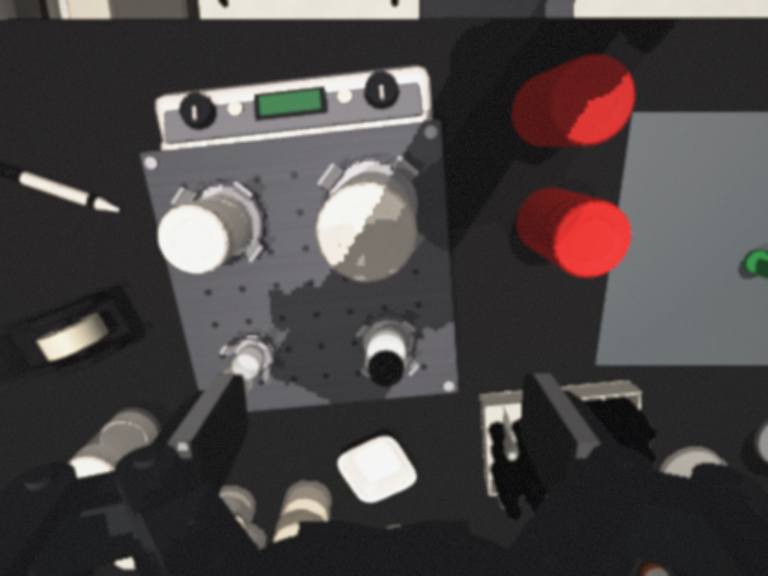

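The picture shows all four containers upright in their clamps: cream (137,155), tall (245,150), black (257,237) and slim (165,245, part-hidden by a finger). The bystanders were not touched. Handing in.

```bash
python3 -c "
from h import *
print(r.hand_in())"
```

```text
the job is handed in; nothing more can be done
None
```

All four containers were set upright in the clamps of their own size, each lowered until it touched the disc; the job is handed in at about 30 s and no verdict was returned. The dropper bottle and measuring glass were never touched, and the last close-up showed the containers upright, with the slim vial partly hidden by a finger.

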